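Take the accessory stack apart into its holders

TASK

Three accessory cases are stacked by size, blue, then green, then yellow, with a spool of red thread standing on top. Take the stack apart from the top, one thing at a time, and put each away in the place of its own colour: the red spool standing upright in the red dish, then the yellow, the green and the blue case, each lying flat, right way up, between the corner guides of its own holder. Do not knock over the oil bottle or the navy thread cone, and leave everything let go and at rest.

Things in the scene. Friction and masses are not known exactly. Their poses are not given: they have to be found in the camera images.
- spool: spool of red thread with white end flanges, 35 mm in diameter, 49 mm high, about 35 g, loose, standing upright on the yellow case at the top of the stack. Grasp it from above across its diameter. Origin: centre of its underside; z along its axis, up.
- case_yellow: closed, hard, rigid yellow plastic accessory case with a flat lid, 58 long (x) x 38 wide (y) x 26 mm high, about 60 g, loose; at the start it lies on the green case, under the spool, roughly in line with it. Grasp it from above across its width. Origin: centre of its underside; x along its length, y along its width, z up; a half turn about z makes no difference to the job.
- case_green: closed, hard, rigid green plastic accessory case with a flat lid, 78 long (x) x 50 wide (y) x 26 mm high, about 100 g, loose; at the start it lies on the blue case, under the yellow one, roughly in line with it. Grasp it from above across its width. Origin: centre of its underside; x along its length, y along its width, z up; a half turn about z makes no difference to the job.
- case_blue: closed, hard, rigid blue plastic accessory case with a flat lid, 98 long (x) x 62 wide (y) x 26 mm high, about 140 g, loose; at the start it lies on a table at the bottom of the stack. Grasp it from above across its width. Origin: centre of its underside; x along its length, y along its width, z up; a half turn about z makes no difference to the job.
- dish_red: round red dish for the spool, fixed on a table: 60 mm in diameter, inner floor 4 mm above the table, rim 10 mm above the table and 4 mm thick, inside diameter about 51 mm, so the spool fits with 8 mm to spare all round. Origin: centre of its underside, on the table top.
- holder_yellow: fixed yellow holder for the yellow case: base plate 82 (x) x 62 (y) x 4 mm thick with four black L-shaped corner guides, 4 mm thick, tops 10 mm above the table. Between the guides 74 x 54 mm: 8 mm to spare on every side of the case; 60 mm of each long side is open. Origin: centre of its underside, on the table. The case's length goes along x, either way round, its underside 4 mm above the origin.
- holder_green: fixed green holder for the green case: base plate 102 (x) x 74 (y) x 4 mm thick with four black L-shaped corner guides, 4 mm thick, tops 10 mm above the table. Between the guides 94 x 66 mm: 8 mm to spare on every side of the case; 74 mm of each long side is open. Origin: centre of its underside, on the table. The case's length goes along x, either way round, its underside 4 mm above the origin.
- holder_blue: fixed blue holder for the blue case: base plate 122 (x) x 86 (y) x 4 mm thick with four black L-shaped corner guides, 4 mm thick, tops 10 mm above the table. Between the guides 114 x 78 mm: 8 mm to spare on every side of the case; 86 mm of each long side is open. Origin: centre of its underside, on the table. The case's length goes along x, either way round, its underside 4 mm above the origin.
- oil_bottle: machine oil bottle, translucent pale body 46 mm in diameter, red spout cap, 128 mm high in all, loose, standing upright; not to be knocked over. Origin: centre of its underside, z up.
- navy_cone: navy blue thread cone with a white tip, 66 mm in diameter at the foot, 114 mm high, loose, standing upright; not to be knocked over. Origin: centre of its underside, z up.

How it is judged:
On the way, in this order (a step that is already met when the one before it is completed fails the run):
1. the red spool stands upright in the red dish, let go (horizontal distance between spool and dish_red below 0.014 m and z of spool in the frame of dish_red between 0.001 and 0.0065 m and angle between spool's own z axis and vertical below 0.08 rad and linear speed of spool below 0.03 m/s and contact force between the fingers and spool below 0.05 N), for 0.2 s.
2. the yellow case lies flat in the yellow holder, let go (horizontal distance between case_yellow and holder_yellow below 0.014 m and z of case_yellow in the frame of holder_yellow between 0.001 and 0.0065 m and angle between case_yellow's own z axis and vertical below 0.08 rad and linear speed of case_yellow below 0.03 m/s and contact force between the fingers and case_yellow below 0.05 N and angle between the x axis of case_yellow and the x axis of holder_yellow, either way round below 0.35 rad), for 0.2 s.
3. the green case lies flat in the green holder, let go (horizontal distance between case_green and holder_green below 0.014 m and z of case_green in the frame of holder_green between 0.001 and 0.0065 m and angle between case_green's own z axis and vertical below 0.08 rad and linear speed of case_green below 0.03 m/s and contact force between the fingers and case_green below 0.05 N and angle between the x axis of case_green and the x axis of holder_green, either way round below 0.35 rad), for 0.2 s.
4. the blue case lies flat in the blue holder, let go (horizontal distance between case_blue and holder_blue below 0.014 m and z of case_blue in the frame of holder_blue between 0.001 and 0.0065 m and angle between case_blue's own z axis and vertical below 0.08 rad and linear speed of case_blue below 0.03 m/s and contact force between the fingers and case_blue below 0.05 N and angle between the x axis of case_blue and the x axis of holder_blue, either way round below 0.35 rad), for 0.2 s.
At the end, for the whole second after the job is handed in: Spool upright in the red dish and each case flat, right way up, in the holder of its colour: centres within 14 mm, underside at most 2.5 mm above the floor or plate, long sides within 0.35 rad, tilt under 0.08 rad; all released and at rest (all of step 1 and all of step 2 and all of step 3 and all of step 4); the robot touches nothing.
It fails at once if the oil bottle is knocked over (angle between oil_bottle's own z axis and vertical above 0.5 rad).
It fails at once if the navy cone is knocked over (angle between navy_cone's own z axis and vertical above 0.5 rad).
It also fails if it takes over 115 s, if anything falls off the work surface, if the arm or the gripper's body presses on something with over 40 N, if the wrist force passes 120 N, or if a joint passes its speed limit or range.

ROBOT

A 6-joint arm with a two-finger parallel gripper is mounted at the origin on a cart in front of the work surface, level with it; the furniture and walls round the work are solid. World frame = base frame: x ahead of the robot, y to its left, z up, the work surface at z = 0. Lengths are in m, angles in rad, forces in N, time in s.
With the tool pointing down it reaches from about 0.25 to 0.725 m from the base axis. Payload 4 kg.
Tool frame: the origin (TCP) lies at the very end of the fingers, on their centre line; the grasp point (between the pads) lies 19 mm behind it; z points along the fingers, y is the line along which they close (so a half turn about z gives the same grasp; the last joint's range is limited). The gripper opens to 85 mm and grips with 20 to 120 N. Pads are 22 mm wide; open, the fingers measure 114 mm over their backs; the gripper's body (76 mm by 85 mm) begins 54 mm behind the grasp point. The pads swing forward as they close: fully open they stand 13 mm farther back than shut.
Start: joints at [1.242, 0.241, 0.005, 1.335, 0, 1.571], TCP at [0.161, 0.473, 0.231] pointing down, gripper open.
Joint ranges: [-2.72, 2.72], [-1.05, 1.87], [-1.09, 1.28], [-1.99, 2.15], [-1.42, 1.44], [-3.14, 3.14]. Speed limits (rad/s): [2.79, 2.79, 3.14, 3.14, 3.14, 3.14].

INTERFACE

Orientations are given as a unit quaternion [x, y, z, w].
In Python, from workcell import telemetry, vision, workorder gives the robot as it stands.
- The arm moves only by the shell command python3 -m inch 'ROWS'. ROWS is JSON, a list of rows, each a list of 3 entries, a list of its own where there are three numbers: the turn, a rotation vector about the tool's x, y, z scaled (see below), then the shift along the tool's x, y, z scaled (see below), then the closure, from -1 (fully open) to 1 (shut). A call has 1 to 10 rows; each row shifts and turns the commanded pose from where the row before left it, along the tool's axes as they then stand; what a row does not reach is not made up. The controller multiplies each number of a shift by 0.3 m and each number of a turn by 360 degrees. A row lasts 1/12 s, in which the tool goes at most 41.7 mm and 7.16 degrees, less where a joint would pass 70% of its speed; a pose out of reach is approached as far as the arm can. A call with a number of a shift or a turn outside -1 to 1 is refused whole. A call with a gripper value outside its range is refused whole. The fingers move at their own pace and stop on an object; the grip force is fixed at half the most. Time passes only in rows, so rows that do not move let the fingers close. It gives the time, the measured TCP pose, the force, the opening and the grip force at its end, in the units of the state.
- telemetry.get_obs(): the state, without advancing time (a new reading comes with each control period).
- vision.camera(name): name is "side" or "top"; returns a dict with "img" (384x512x3 uint8, red, green, blue), "fov_y" (degrees; the focal length in pixels is half the picture's height over the tangent of half this angle, whatever the lens; pixels are square), "cx", "cy" (the principal point, pixels), "pose" (4x4, takes a point from camera to world coordinates). Camera axes: x right, y up, looking along -z (the intrinsics and any distortion apply to the point x, -y, -z); pixel columns grow to the right and rows downward; lengths in m; the calibration is good to about 2 mm. A picture is of the moment at which its call begins. There is no depth.
- workorder.job_done(): hands the job in; it is judged then, once.
The state is a dict: "clock": time; "joint_pos": joint angles; "joint_vel": joint speeds; "tau": joint torques, N m; "eef_pos": TCP position; "tool_rot": TCP orientation; "ft_force": force on the tool from outside, world axes, zero at the start; "ft_torque": the same for the moment, N m; "grip_width": finger opening in m; "grasp_force": force on a finger pad.
Only numpy, scipy, OpenCV 4.12 (cv2) and the standard library are available. Lean on these libraries where they do the work, as an engineer would, in place of code of your own. Each camera call takes 0.05 s, during which the arm holds its last target. There are 200 camera calls.

## Working session

There is one attempt and no reset: what is moved stays moved. The work goes in short steps, Python scripts to look and compute and a shell command to move; the robot and the scene stay as the last step left them, time stands still between calls to the robot, and variables do not carry over. Pictures are saved under pics/ and viewed, at most 17 in all, crops included, and the job is handed in when it is done.

```bash
ls; mkdir -p pics; python3 - <<'E'
from workcell import telemetry, vision
import cv2,numpy as np
o=telemetry.get_obs();print({k:np.round(v,4).tolist() for k,v in o.items()})
for n in("top","side"):
    c=vision.camera(n);cv2.imwrite(f"pics/{n}0.png",c["img"][:,:,::-1]);print(n,{k:(np.round(v,4).tolist()) for k,v in c.items() if k!="img"})
E
```

```text
pics
{'clock': 0.0, 'joint_pos': [1.242, 0.2414, 0.0037, 1.3352, 0.0, 1.5708], 'joint_vel': [0.0, -0.0009, 0.0018, -0.0008, -0.0007, -0.0002], 'tau': [-0.0001, -37.232, 25.2408, 0.017, -0.0001, 0.0], 'eef_pos': [0.1612, 0.4726, 0.2304], 'tool_rot': [0.1636, 0.9865, -0.001, -0.0002], 'ft_force': [0.3242, -0.7254, 0.3946], 'ft_torque': [-0.0353, -0.01, 0.0194], 'grasp_force': 0.0, 'grip_width': 0.0854}
top {'fov_y': 42.5039, 'cx': 262.765, 'cy': 183.2867, 'pose': [[0.0221, 0.9822, -0.1865, 0.1569], [-0.9996, 0.0251, 0.0134, 0.0364], [0.0179, 0.1861, 0.9824, 2.0236], [0.0, 0.0, 0.0, 1.0]]}
side {'fov_y': 57.1606, 'cx': 260.8056, 'cy': 193.0189, 'pose': [[-0.9998, -0.0029, 0.0203, 0.5253], [0.0172, -0.6617, 0.7496, 0.9339], [0.0112, 0.7498, 0.6616, 0.8826], [0.0, 0.0, 0.0, 1.0]]}
```

View pics/top0.png

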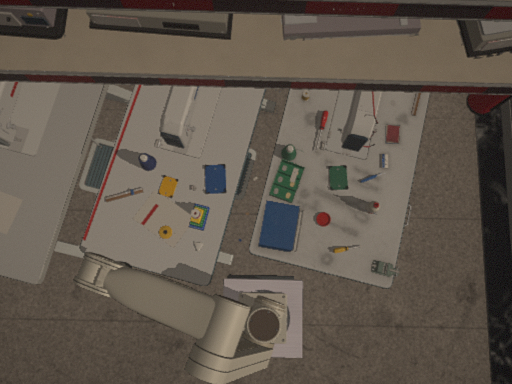

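View pics/side0.png

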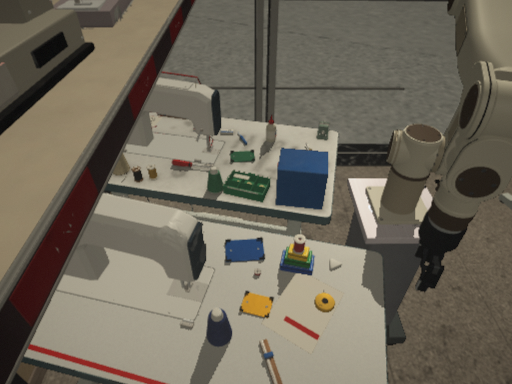

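```bash
cat > h.py <<'E'
import numpy as np,cv2
from workcell import telemetry,vision
def cam(n):
    c=vision.camera(n);c["f"]=c["img"].shape[0]/2/np.tan(np.radians(c["fov_y"]/2));return c
def ray(c,u,v):
    d=np.array([(u-c["cx"])/c["f"],-(v-c["cy"])/c["f"],-1.]);P=np.array(c["pose"]);return P[:3,3],P[:3,:3]@d
def plane(c,u,v,z):
    o,d=ray(c,u,v);return o+d*(z-o[2])/d[2]
def tri(c1,p1,c2,p2):
    o1,d1=ray(c1,*p1);o2,d2=ray(c2,*p2)
    s=np.linalg.lstsq(np.c_[d1,-d2],o2-o1,rcond=None)[0]
    a,b=o1+s[0]*d1,o2+s[1]*d2;return (a+b)/2,np.linalg.norm(a-b)
def proj(c,p):
    P=np.array(c["pose"]);q=P[:3,:3].T@(np.array(p)-P[:3,3]);return c["cx"]-c["f"]*q[0]/q[2],c["cy"]+c["f"]*q[1]/q[2]
E
python3 - <<'E'
import cv2
a=cv2.imread('pics/top0.png');b=cv2.imread('pics/side0.png')
R=lambda i,f:cv2.resize(i,None,fx=f,fy=f,interpolation=cv2.INTER_CUBIC)
cv2.imwrite('pics/t1.png',R(a[130:260,130:260],4.5))
cv2.imwrite('pics/t2.png',R(a[130:280,250:420],4))
cv2.imwrite('pics/s1.png',R(b[220:350,190:350],4.5))
cv2.imwrite('pics/s2.png',R(b[110:210,190:340],5))
E
```

```text
(no output)
```

View pics/t1.png

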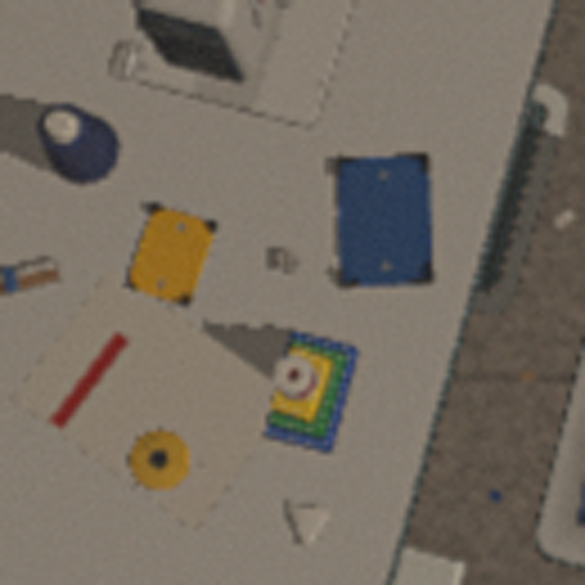

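View pics/t2.png

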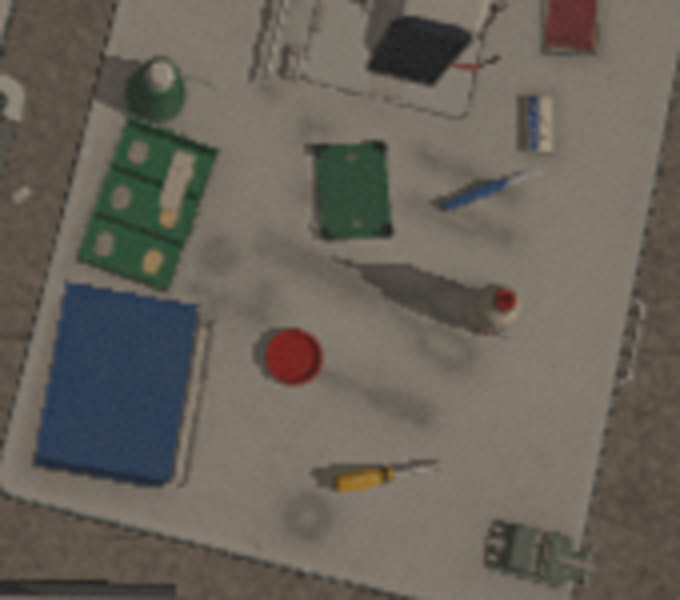

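View pics/s1.png

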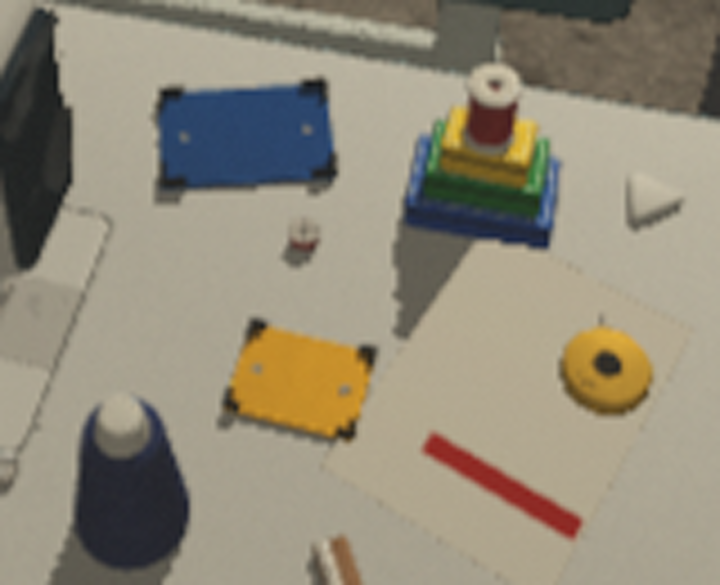

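View pics/s2.png

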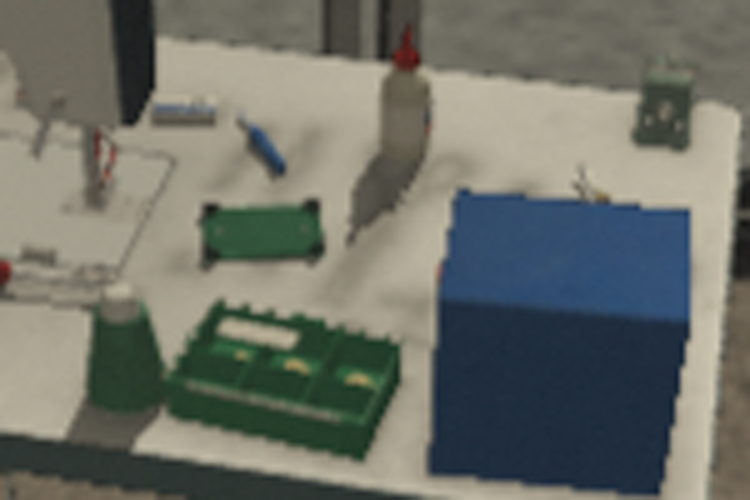

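The top view shows the stack near (198,215), blue holder (215,179), yellow holder (168,187), navy cone foot about (149,163), green holder (338,177), red dish (323,219) and oil bottle cap (376,205). The side view shows the same things except the dish, which the blue box hides. The stack is at about (298,255) and the spool top at (299,238).

```bash
cat > m.py <<'E'
from h import *
HS={'red':[(0,9),(172,180)],'yel':[(17,32)],'grn':[(58,88)],'blu':[(104,122)]}
def blob(c,col,box,smin=110,vmin=35):
    u0,v0,u1,v1=box;h=cv2.cvtColor(c["img"],cv2.COLOR_RGB2HSV)
    m=np.zeros(h.shape[:2],np.uint8)
    for a,b in HS[col]: m|=cv2.inRange(h,(a,smin,vmin),(b,255,255))
    k=np.zeros_like(m);k[v0:v1,u0:u1]=m[v0:v1,u0:u1]
    n,l,s,ce=cv2.connectedComponentsWithStats(k)
    i=1+np.argmax(s[1:,4]);return (l==i),ce[i],s[i,4]
def rect(c,mask,z):
    # rectangle of the mask pixels' outer corners cast on plane z
    v,u=np.nonzero(mask);p=np.array([plane(c,a,b,z)[:2]*1000 for a,b in zip(u,v)],np.float32)
    r=cv2.minAreaRect(p);(x,y),(w,h),a=r
    if w<h:w,h,a=h,w,a+90
    return np.round([x,y,w,h,(a+90)%180-90],1),p.mean(0)
if __name__=="__main__":
    T,S=cam("top"),cam("side")
    for n,col,bt,bs,z in [('hb','blu',(200,155,232,200),(215,230,270,270),.004),('hy','yel',(155,170,182,202),(235,285,280,325),.004),('hg','grn',(322,160,352,195),(225,145,258,168),.004),
      ('dish','red',(312,208,334,230),None,.007),('oilcap','red',(368,198,384,212),(262,112,278,128),.12),
      ('sblu','blu',(185,200,215,235),(275,240,320,278),.026),('sgrn','grn',(185,200,215,235),(275,240,320,278),.052),('syel','yel',(185,200,215,235),(275,240,320,278),.078),('sred','red',(190,208,205,220),(288,230,310,256),.1)]:
        mt,ct,at=blob(T,col,bt);rt,mm=rect(T,mt,z);print(n,'T',ct.round(1),at,rt,mm.round(0))
        if bs:
            ms,cs,as_=blob(S,col,bs);rs,mm=rect(S,ms,z);print('   S',cs.round(1),as_,rs,mm.round(0),'tri',[np.round(x,4) for x in tri(T,ct,S,cs)])
E
python3 m.py
```

```text
hb T [215.  178.4] 472 [555.9 206.1 115.   78.9   2.5] [556. 208.]
   S [244.1 249.8] 704 [555.2 210.7 117.1  82.6   3.2] [556. 211.] tri [array([5.566e-01, 2.084e-01, 4.000e-04]), np.float64(0.0003)]
hy T [167.5 186.3] 276 [517.4 403.1  80.7  60.9 -15.1] [518. 403.]
   S [256.2 304.4] 581 [519.3 404.7  82.   63.3 -16.5] [519. 405.] tri [array([0.5186, 0.4036, 0.0009]), np.float64(0.001)]Traceback (most recent call last):
  File "m.py", line 21, in <module>
    mt,ct,at=blob(T,col,bt);rt,mm=rect(T,mt,z);print(n,'T',ct.round(1),at,rt,mm.round(0))
             ~~~~^^^^^^^^^^
  File "m.py", line 9, in blob
    i=1+np.argmax(s[1:,4]);return (l==i),ce[i],s[i,4]
        ~~~~~~~~~^^^^^^^^^
    return _wrapfunc(a, 'argmax', axis=axis, out=out, **kwds)
    return bound(*args, **kwds)
ValueError: attempt to get argmax of an empty sequence
```

```bash
sed -i "s/'grn':\[(58,88)\]/'grn':[(50,95)]/; s/smin=110/smin=90/" m.py; python3 - <<'E'
import cv2
a=cv2.cvtColor(cv2.imread('pics/top0.png'),cv2.COLOR_BGR2HSV)
for p in [(338,178),(335,175),(323,219),(208,212),(206,218),(200,222)]: print(p,a[p[1],p[0]])
E
python3 m.py
```

```text
(338, 178) [66 73 73]
(335, 175) [68 83 68]
(323, 219) [  1 171 119]
(208, 212) [118  62 107]
(206, 218) [113  99 106]
(200, 222) [ 39 120  96]
hb T [215.1 178.5] 504 [555.9 206.1 115.1  78.9   2.5] [556. 208.]
   S [244.2 249.9] 724 [555.2 210.9 117.6  83.6   4.3] [556. 212.] tri [array([ 0.5562,  0.2081, -0.0006]), np.float64(0.0003)]
hy T [167.8 186.3] 284 [517.3 401.7  82.5  63.5 -14.8] [517. 402.]
   S [256.3 304.5] 606 [518.8 404.5  82.7  65.  -15.8] [519. 405.] tri [array([ 0.5186,  0.403 , -0.0007]), np.float64(0.0008)]
hg T [340.5 166.5] 2 [ 620.4 -316.4    6.1    0.   -43.9] [ 620. -316.]
   S [242.4 155.9] 173 [ 5.730e+02 -3.013e+02  9.070e+01  5.870e+01 -1.000e-01] [ 573. -302.] tri [array([ 0.596 , -0.3119,  0.0048]), np.float64(0.0478)]
dish T [323.1 218.8] 171 [ 396.7 -242.2   58.    57.8  -88.6] [ 397. -242.]
oilcap T [375.8 204.6] 26 [ 444.5 -433.8   19.8   19.   -27. ] [ 445. -434.]
   S [270.8 120.2] 29 [ 451.9 -410.7   68.6   21.3   87.5] [ 451. -400.] tri [array([ 0.4487, -0.4392,  0.0975]), np.float64(0.001)]
sblu T [202.1 220.7] 51 [379.1 247.1 102.5  49.9 -41.1] [376. 251.]
   S [295.8 267.7] 217 [396.1 281.8  95.7  69.6 -17.2] [401. 298.] tri [array([ 0.3873,  0.2564, -0.0334]), np.float64(0.0108)]
sgrn T [202.2 218.9] 46 [386.1 249.   75.8  20.2 -17.9] [380. 248.]
   S [297.2 261.4] 174 [398.1 284.5  76.4  56.3  -7.1] [399. 295.] tri [array([ 0.3881,  0.2538, -0.0032]), np.float64(0.004)]
syel T [197.6 215.8] 96 [392.3 267.6  60.3  41.6 -15.8] [389. 265.]
   S [297.9 253.6] 213 [397.6 282.1  58.2  56.2 -15.5] [398. 287.] tri [array([0.393 , 0.2673, 0.0526]), np.float64(0.002)]
sred T [195.  212.5] 2 [399.  272.6   3.9   0.    2.7] [399. 273.]
   S [298.7 247. ] 76 [396.6 280.4  34.5  26.1  76.6] [397. 281.] tri [array([0.3977, 0.2742, 0.0922]), np.float64(0.0046)]
```

```bash
cat > m2.py <<'E'
from m import *
T,S=cam("top"),cam("side")
mt,ct,at=blob(T,'grn',(322,160,352,195),50);print(rect(T,mt,.004),at)
ms,cs,a=blob(S,'grn',(225,145,258,168),50);print(rect(S,ms,.004),a,tri(T,ct,S,cs))
def white(c,box,vm):
    u0,v0,u1,v1=box;h=cv2.cvtColor(c["img"],cv2.COLOR_RGB2HSV)[v0:v1,u0:u1]
    m=((h[...,2]>vm)&(h[...,1]<70)).astype(np.uint8);return m,h
mt,ht=white(T,(188,206,204,222),0)
print(ht[...,2]);print(ht[...,1])
mt,ht=white(S,(290,230,310,250),0)
print(ht[...,2]);print(ht[...,1])
for z in(.1,.127):
  for p in((195.5,213.8),):print(plane(T,*p,z))
print(tri(T,(195.5,213.8),S,(299.8,238.9)))
E
python3 m2.py
```

```text
(array([ 575.3, -303.9,   94. ,   71.3,    1.5]), array([ 574.90686, -304.4307 ], dtype=float32)) 367
(array([ 577.1, -301.5,   98.9,   73.3,   -0. ]), array([ 573.91815, -300.84503], dtype=float32)) 227 (array([ 0.57474693, -0.30479671,  0.0012272 ]), np.float64(0.0013167816076755138))
[[ 93  88  90  88  85  73  61  93 101  81  75  65  89  97 103 101]
 [ 86  88  86  89  85  72  86 115 118 111 110  95  94  81  76  82]
 [ 86  89  86  91  86  71 122 151 157 161 138 107 100  95 104  99]
 [ 90  88  88  90 107 104 131 139 141 150 155 160 156 136 114  95]
 [ 89  86  88 112 134 143 147 147 143 147 146 153 158 162 168 125]
 [ 88  87  88 124 141 152 149 138 143 146 146 145 153 159 177 132]
 [ 94  87  94 129 148 149 127  97 122 144 150 133 148 159 178 117]
 [123 101 106 133 144 143  98  77 111 144 152 125 137 167 162 102]
 [134 127 123 143 146 143 114 112 132 149 153 120 130 172 142 106]
 [135 135 133 134 137 146 144 144 149 153 139 124 139 173 117 105]
 [137 134 133 120 128 135 141 147 145 138 124 135 162 162 103  99]
 [136 133 128 147 130 114 118 127 119 114 132 153 183 143 102 105]
 [135 13
[... 4183 characters left out ...]
57  57  68  88 103  44  34  34
   34  36]
 [119 143 154 142 136 136 144 129 132 117 111 114 128 136  89  41  36  36
   36  34]
 [140 170 186 182 161 139 144 141 142 142 142 148 142 144 102  48  34  35
   33  37]
 [139 172 190 187 158 141 146 146 146 143 143 148 141 141 138  90  81  82
   68  44]
 [150 173 185 167 143 144 141 141 147 143 147 148 147 139 174 153 151 133
  132  78]
 [166 183 176 133 126 146 144 148 141 146 144 147 148 127 173 185 187 142
  168 108]
 [164 187 167  83 109 146 147 145 145 151 147 153 150 115 161 183 189 144
  167  86]]
[0.39394085 0.27042129 0.1       ]
[0.390614  0.2671364 0.127    ]
(array([0.39272769, 0.2678006 , 0.11893209]), np.float64(0.0023191647165731154))
```

```bash
python3 - <<'E'
from h import *
T,S=cam("top"),cam("side")
print(tri(T,(195.,212.95),S,(299.5,238.4)),plane(T,195,212.95,.127),plane(S,299.5,238.4,.127))
E
```

```text
(array([0.39478876, 0.26953252, 0.12334391]), np.float64(0.0009721183662478127)) [0.39386258 0.26921649 0.127     ] [0.39587248 0.27255868 0.127     ]
```

```bash
python3 - <<'E'
from h import *
T,S=cam("top"),cam("side")
P=lambda *a:[np.round(x,3) for x in tri(T,a[:2],S,a[2:])]
print('box',P(266.5,200.7,278.4,170.4),P(299.5,205.7,281.6,148),P(291.2,251.2,328,152),P(259.2,245.7,327.6,174))
t1=lambda u,v:(u/4.5+130,v/4.5+130);s1=lambda u,v:(u/4.5+190,v/4.5+220);t2=lambda u,v:(u/4+250,v/4+130);s2=lambda u,v:(u/5+190,v/5+110)
print('conetip',P(*t1(62,125),*s1(122,420)),'foot',plane(T,*t1(88,152),0).round(3),plane(S,*s1(132,530),.01).round(3))
print('machine L head corners', [plane(T,*t1(*p),z).round(3) for p in((240,80),(150,30)) for z in (.03,.15)])
print('machine R', [plane(T,*t2(*p),z).round(3) for p in((425,80),(370,65),(470,45)) for z in (.03,.15)])
print('oil cap',P(*t2(505,298),*s2(406,45)))
print('green cone',P(*t2(162,73),*s2(122,292)))
o=telemetry.get_obs();from scipy.spatial.transform import Rotation as R
print(R.from_quat(o['tool_rot']).as_matrix().round(4),o['eef_pos'])
E
```

```text
box [array([ 0.443, -0.005,  0.156]), np.float64(0.002)] [array([ 0.425, -0.131,  0.161]), np.float64(0.004)] [array([ 0.257, -0.102,  0.162]), np.float64(0.005)] [array([0.276, 0.018, 0.156]), np.float64(0.007)]
conetip [array([0.614, 0.487, 0.101]), np.float64(0.001)] foot [0.612 0.484 0.   ] [0.614 0.503 0.01 ]
machine L head corners [array([0.677, 0.342, 0.03 ]), array([0.646, 0.324, 0.15 ]), array([0.723, 0.428, 0.03 ]), array([0.689, 0.405, 0.15 ])]
machine R [array([ 0.687, -0.378,  0.03 ]), array([ 0.655, -0.353,  0.15 ]), array([ 0.702, -0.321,  0.03 ]), array([ 0.669, -0.299,  0.15 ]), array([ 0.726, -0.426,  0.03 ]), array([ 0.692, -0.398,  0.15 ])]
oil cap [array([ 0.448, -0.439,  0.104]), np.float64(0.0)]
green cone [array([ 0.67 , -0.099,  0.092]), np.float64(0.001)]
[[-0.9464  0.323   0.    ]
 [ 0.323   0.9464  0.    ]
 [-0.      0.     -1.    ]] [0.16145946 0.47320341 0.23131592]
```

```bash
cat > go.py <<'E'
# go.py x y z yawdeg(closing axis, world) : prints turn total and then shift total (units) with rows needed; the shift assumes the turn was made first
import sys
from h import *
from scipy.spatial.transform import Rotation as R
o=telemetry.get_obs();x,y,z,a=map(float,sys.argv[1:5])
M=R.from_quat(o['tool_rot']).as_matrix()
ty=np.array([np.cos(np.radians(a)),np.sin(np.radians(a)),0])
if ty@M[:,1]<0: ty=-ty
W=np.c_[np.cross(ty,[0,0,-1]),ty,[0,0,-1]]
r=R.from_matrix(M.T@W).as_rotvec()/(2*np.pi)
d=W.T@(np.array([x,y,z])-o['eef_pos'])/.3
print('turn',r.round(4),'rows',np.linalg.norm(r)/.0199,' shift',d.round(4),'rows',np.linalg.norm(d)/.139)
E
python3 go.py .3945 .270 .231 73; python3 -m inch '[[[0,0,0],[-0.1192,-0.0487,0],-1],[[0,0,0],[-0.1192,-0.0487,0],-1],[[0,0,0],[-0.1192,-0.0487,0],-1],[[0,0,0],[-0.1192,-0.0487,0],-1],[[0,0,0],[-0.1192,-0.0487,0],-1],[[0,0,0],[-0.1192,-0.0487,0],-1],[[0,0,0],[-0.1192,-0.0487,0],-1],[[0,0,0],[-0.1192,-0.0487,0],-1],[[0,0,0],[0,0,0],-1],[[0,0,0],[0,0,0],-1]]'; python3 go.py .3945 .270 .088 73;
```

```text
turn [ 0.      0.     -0.0051] rows 0.2570523388156373  shift [-0.9409 -0.4206  0.0011] rows 7.414673328050439
clock: 1.43
eef_pos: [0.3957, 0.2687, 0.2312]
tool_rot: [0.166, 0.986, 0.0, -0.0]
ft_force: [0.4, 0.1, -0.2]
grip_width: 0.0852
grasp_force: 0.0
turn [ 0.     -0.     -0.0059] rows 0.29481317453229117  shift [0.0052 0.0029 0.4774] rows 3.4345697396569204
```

```bash
python3 -m inch '[[[0,0,-0.006],[0.005,0.003,0.1],-1],[[0,0,0],[0,0,0.1],-1],[[0,0,0],[0,0,0.1],-1],[[0,0,0],[0,0,0.1],-1],[[0,0,0],[0,0,0.075],-1],[[0,0,0],[0,0,0],-1],[[0,0,0],[0,0,0],-1]]'; python3 -m inch '[[[0,0,0],[0,0,0],0.6],[[0,0,0],[0,0,0],0.6],[[0,0,0],[0,0,0],0.6],[[0,0,0],[0,0,0],0.6],[[0,0,0],[0,0,0],0.6],[[0,0,0],[0,0,0],0.6],[[0,0,0],[0,0,0],0.6],[[0,0,0],[0,0,0],0.6]]'
```

```text
clock: 2.02
eef_pos: [0.3916, 0.2719, 0.0882]
tool_rot: [0.144, 0.99, -0.001, -0.001]
ft_force: [0.5, 0.5, 0.2]
grip_width: 0.0856
grasp_force: 0.0
clock: 2.68
eef_pos: [0.3944, 0.2723, 0.0904]
tool_rot: [0.145, 0.989, 0.001, 0.001]
ft_force: [-0.4, -0.7, 5.9]
grip_width: 0.033
grasp_force: 60.2
```

```bash
python3 -m inch '[[[0,0,0],[0,0,-0.03],0.6],[[0,0,0],[0,0,-0.05],0.6],[[0,0,0],[0,0,-0.08],0.6],[[0,0,0],[0,0,-0.1],0.6],[[0,0,0],[0,0,-0.1],0.6],[[0,0,0],[0,0,-0.1],0.6],[[0,0,0],[0,0,-0.06],0.6],[[0,0,0],[0,0,0],0.6],[[0,0,0],[0,0,0],0.6]]'; python3 go.py .397 -.242 .24 73
python3 - <<'E'
from m import *
T,S=cam("top"),cam("side")
ims=[cv2.resize(S["img"][160:290,230:360],None,fx=3,fy=3),cv2.resize(T["img"][150:280,130:260],None,fx=3,fy=3)]
cv2.imwrite('pics/lift1.png',np.hstack(ims)[:,:,::-1])
E
```

```text
clock: 3.43
eef_pos: [0.3939, 0.2718, 0.2463]
tool_rot: [0.145, 0.989, 0.001, 0.001]
ft_force: [-0.6, -0.1, -0.9]
grip_width: 0.0331
grasp_force: 59.5
turn [0.0004 0.0003 0.0009] rows 0.0497371755911836  shift [-0.5107 -1.6349  0.0209] rows 12.323183911743438
```

View pics/lift1.png

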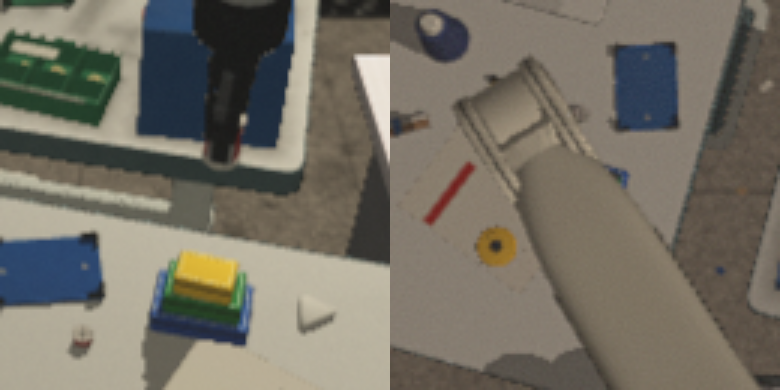

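```bash
python3 -m inch '[[[0,0,0],[-0.0393,-0.126,0],0.6],[[0,0,0],[-0.0393,-0.126,0],0.6],[[0,0,0],[-0.0393,-0.126,0],0.6],[[0,0,0],[-0.0393,-0.126,0],0.6],[[0,0,0],[-0.0393,-0.126,0],0.6],[[0,0,0],[-0.0393,-0.126,0],0.6],[[0,0,0],[-0.0393,-0.126,0],0.6],[[0,0,0],[-0.0393,-0.126,0],0.6],[[0,0,0],[-0.0393,-0.126,0],0.6],[[0,0,0],[-0.0393,-0.126,0],0.6]]'; python3 -m inch '[[[0,0,0],[-0.0393,-0.126,0],0.6],[[0,0,0],[-0.0393,-0.126,0],0.6],[[0,0,0],[-0.0393,-0.123,0],0.6],[[0,0,0],[0,0,0],0.6],[[0,0,0],[0,0,0],0.6],[[0,0,0],[0,0,0],0.6]]';  python3 go.py .397 -.242 .06 73
python3 - <<'E'
from m import *
T,S=cam("top"),cam("side")
ims=[cv2.resize(S["img"][80:210,210:340],None,fx=3,fy=3),cv2.resize(T["img"][150:280,260:390],None,fx=3,fy=3)]
cv2.imwrite('pics/dish1.png',np.hstack(ims)[:,:,::-1])
E
```

```text
clock: 4.37
eef_pos: [0.3963, -0.126, 0.2433]
tool_rot: [0.145, 0.989, 0.0, -0.002]
ft_force: [0.7, -0.1, -1.6]
grip_width: 0.0327
grasp_force: 59.7
clock: 4.87
eef_pos: [0.3984, -0.2417, 0.2433]
tool_rot: [0.145, 0.989, 0.001, -0.002]
ft_force: [-0.9, 0.1, -0.9]
grip_width: 0.0331
grasp_force: 59.8
turn [ 0.0002 -0.0006  0.0008] rows 0.04947044868399359  shift [ 0.004  -0.0024  0.611 ] rows 4.3957654778156785
```

View pics/dish1.png

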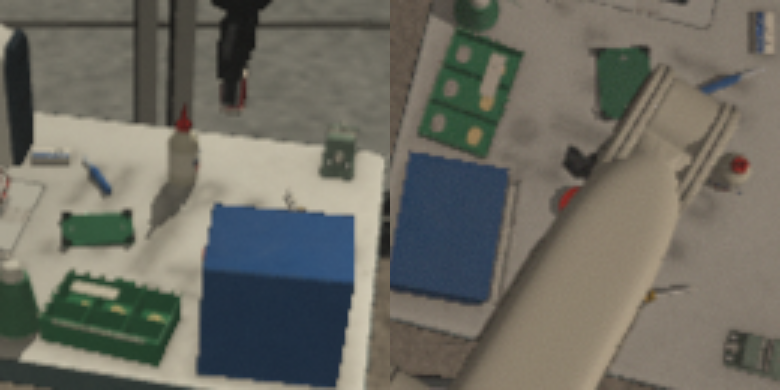

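```bash
python3 -m inch '[[[0,0,0],[0.004,-0.002,0.12],0.6],[[0,0,0],[0,0,0.12],0.6],[[0,0,0],[0,0,0.12],0.6],[[0,0,0],[0,0,0.12],0.6],[[0,0,0],[0,0,0.12],0.6],[[0,0,0],[0,0,0.05],0.6],[[0,0,0],[0,0,0.05],0.6],[[0,0,0],[0,0,0],0.6],[[0,0,0],[0,0,0],0.6]]';  python3 go.py .397 -.242 .017 73
```

```text
clock: 5.72
eef_pos: [0.3977, -0.2409, 0.0345]
tool_rot: [0.144, 0.99, 0.0, -0.001]
ft_force: [-0.1, 0.4, 0.5]
grip_width: 0.0333
grasp_force: 59.8
turn [ 0.0001 -0.0003  0.0013] rows 0.0658214836277097  shift [ 0.0011 -0.0042  0.0583] rows 0.420900646597592
```

```bash
python3 -m inch '[[[0,0,0],[0,-0.003,0.02],0.6],[[0,0,0],[0,0,0.02],0.6],[[0,0,0],[0,0,0],0.6],[[0,0,0],[0,0,0.007],0.6],[[0,0,0],[0,0,0],0.6]]'; python3 -m inch '[[[0,0,0],[0,0,0.005],0.6],[[0,0,0],[0,0,0],0.6]]';python3 -m inch '[[[0,0,0],[0,0,0.005],0.6],[[0,0,0],[0,0,0],0.6]]'
```

```text
clock: 6.13
eef_pos: [0.3979, -0.2435, 0.0208]
tool_rot: [0.145, 0.989, -0.0, 0.0]
ft_force: [1.1, -0.6, 0.6]
grip_width: 0.0325
grasp_force: 59.8
clock: 6.3
eef_pos: [0.3978, -0.2435, 0.0192]
tool_rot: [0.145, 0.989, -0.0, 0.0]
ft_force: [-0.2, 0.1, -0.4]
grip_width: 0.0329
grasp_force: 59.8
clock: 6.47
eef_pos: [0.3977, -0.2434, 0.0176]
tool_rot: [0.145, 0.989, 0.0, -0.0]
ft_force: [0.3, -0.1, 0.1]
grip_width: 0.0327
grasp_force: 59.8
```

```bash
python3 -m inch '[[[0,0,0],[0,0,0.004],0.6],[[0,0,0],[0,0,0],0.6]]'; python3 -m inch '[[[0,0,0],[0,0,0.004],0.6],[[0,0,0],[0,0,0],0.6]]';python3 -m inch '[[[0,0,0],[0,0,0.004],0.6],[[0,0,0],[0,0,0],0.6]]'
```

```text
clock: 6.63
eef_pos: [0.3978, -0.2434, 0.0164]
tool_rot: [0.145, 0.989, -0.0, 0.0]
ft_force: [0.7, -0.3, -0.4]
grip_width: 0.0326
grasp_force: 60.0
clock: 6.8
eef_pos: [0.3979, -0.2435, 0.0164]
tool_rot: [0.145, 0.989, -0.0, 0.0]
ft_force: [-2.2, 2.2, 9.2]
grip_width: 0.0327
grasp_force: 60.9
clock: 6.97
eef_pos: [0.3979, -0.2435, 0.0163]
tool_rot: [0.145, 0.989, -0.0, 0.001]
ft_force: [-5.7, 2.5, 20.4]
grip_width: 0.033
grasp_force: 62.1
```

```bash
python3 -m inch '[[[0,0,0],[0,0,-0.006],0.6],[[0,0,0],[0,0,0],-0.3],[[0,0,0],[0,0,0],-0.3],[[0,0,0],[0,0,0],-0.3],[[0,0,0],[0,0,0],-0.3],[[0,0,0],[0,0,0],-0.3],[[0,0,0],[0,0,-0.03],-0.3],[[0,0,0],[0,0,-0.05],-0.3],[[0,0,0],[0,0,-0.08],-1]]'; python3 -m inch '[[[0,0,0],[0,0,-0.12],-1],[[0,0,0],[0,0,-0.12],-1],[[0,0,0],[0,0,-0.12],-1],[[0,0,0],[0,0,-0.12],-1],[[0,0,0],[0,0,-0.12],-1],[[0,0,0],[0,0,-0.05],-1],[[0,0,0],[0,0,0],-1]]'
python3 go.py .394 .02 .25 73
```

```text
clock: 7.72
eef_pos: [0.3961, -0.2424, 0.063]
tool_rot: [0.145, 0.989, 0.001, -0.002]
ft_force: [0.3, 0.1, 0.3]
grip_width: 0.0661
grasp_force: 0.0
clock: 8.3
eef_pos: [0.3999, -0.2446, 0.2643]
tool_rot: [0.145, 0.989, -0.002, 0.005]
ft_force: [0.3, 0.4, -1.0]
grip_width: 0.0852
grasp_force: 0.0
turn [-0.0004  0.0015  0.0009] rows 0.09065785415630223  shift [0.2766 0.8379 0.0476] rows 6.356863590328427
```

```bash
python3 -m inch '[[[0,0,0],[0.04,0.12,0],-1],[[0,0,0],[0.04,0.12,0],-1],[[0,0,0],[0.04,0.12,0],-1],[[0,0,0],[0.04,0.12,0],-1],[[0,0,0],[0.04,0.12,0],-1],[[0,0,0],[0.04,0.12,0],-1],[[0,0,0],[0.04,0.12,0],-1],[[0,0,0],[0,0,0],-1],[[0,0,0],[0,0,0],-1]]'
cat > m3.py <<'E'
from m import *
import sys
T,S=cam("top"),cam("side")
ims=[cv2.resize(S["img"][220:350,210:340],None,fx=3,fy=3),cv2.resize(T["img"][150:280,260:390],None,fx=3,fy=3)]
cv2.imwrite(f'pics/{sys.argv[1]}.png',np.hstack(ims)[:,:,::-1])
for n,z in (('yel',.078),('grn',.052),('blu',.026)):
    mt,ct,at=blob(T,n,(185,200,215,235));ms,cs,a=blob(S,n,(275,240,320,278))
    print(n,at,rect(T,mt,z)[0],a,rect(S,ms,z)[0],tri(T,ct,S,cs))
E
python3 m3.py rel1
```

```text
clock: 9.05
eef_pos: [0.3888, 0.0239, 0.2582]
tool_rot: [0.142, 0.99, -0.0, -0.001]
ft_force: [-0.9, -0.8, 0.7]
grip_width: 0.0852
grasp_force: 0.0
yel 163 [392.4 267.8  59.9  42.4 -17.1] 297 [397.6 282.1  58.3  56.1 -15.5] (array([0.39444502, 0.26981067, 0.06247822]), np.float64(0.0006717948703722969))
grn 57 [379.8 254.3  81.7  40.8 -40.6] 175 [396.9 281.4  77.   58.2 -14.4] (array([0.38700681, 0.25931905, 0.00359834]), np.float64(0.010691467652324498))
blu 51 [379.1 247.1 102.5  49.9 -41.1] 211 [396.1 281.8  95.7  69.6 -17.2] (array([ 0.38758328,  0.25663872, -0.03320515]), np.float64(0.011304459263041348))
```

View pics/rel1.png

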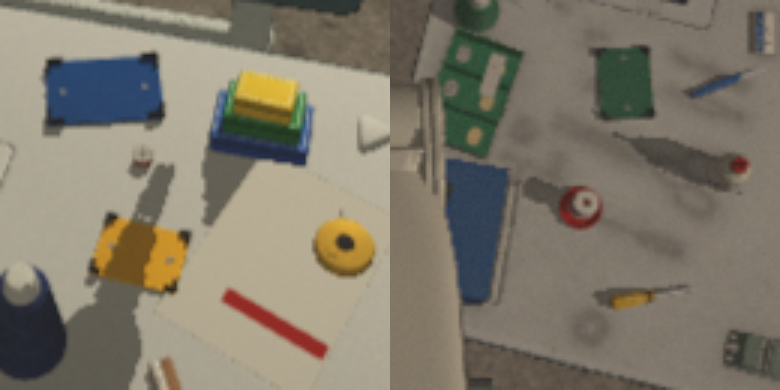

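```bash
python3 - <<'E'
from m import *
S=cam("side")
h=cv2.cvtColor(S["img"],cv2.COLOR_RGB2HSV);m=cv2.inRange(h,(17,90,185),(32,255,255));m[:240]=0;m[278:]=0;m[:,:275]=0;m[:,320:]=0
r,_=rect(S,m>0,.078);print(r)
E
python3 go.py .393 .268 .13 73.5
```

```text
[394.6 271.3  56.8  33.9 -18.5]
turn [-0.0001 -0.0001 -0.0007] rows 0.035679053832523205  shift [0.2219 0.7919 0.4283] rows 6.670869200330392
```

```bash
python3 -m inch '[[[0,0,0],[0.032,0.114,0.03],-1],[[0,0,0],[0.032,0.114,0.05],-1],[[0,0,0],[0.032,0.114,0.05],-1],[[0,0,0],[0.032,0.114,0.06],-1],[[0,0,0],[0.032,0.114,0.06],-1],[[0,0,0],[0.032,0.114,0.06],-1],[[0,0,0],[0.032,0.114,0.05],-1],[[0,0,0],[0,0,0],-1],[[0,0,0],[0,0,0],-1]]'
python3 go.py .3935 .2695 .055 72.8
```

```text
clock: 9.95
eef_pos: [0.394, 0.2701, 0.1492]
tool_rot: [0.145, 0.989, -0.001, -0.001]
ft_force: [0.2, -1.1, 0.4]
grip_width: 0.0853
grasp_force: 0.0
turn [-0.0005 -0.0003  0.0014] rows 0.07796655815613734  shift [ 0.0009 -0.0023  0.3141] rows 2.2597130651259842
```

```bash
python3 -m inch '[[[0,0,0.0014],[0,-0.002,0.1],-1],[[0,0,0],[0,0,0.1],-1],[[0,0,0],[0,0,0.07],-1],[[0,0,0],[0,0,0.044],-1],[[0,0,0],[0,0,0],-1],[[0,0,0],[0,0,0],-1]]'; python3 -m inch '[[[0,0,0],[0,0,0],0.6],[[0,0,0],[0,0,0],0.6],[[0,0,0],[0,0,0],0.6],[[0,0,0],[0,0,0],0.6],[[0,0,0],[0,0,0],0.6],[[0,0,0],[0,0,0],0.6],[[0,0,0],[0,0,0],0.6],[[0,0,0],[0,0,0],0.6]]'
```

```text
clock: 10.45
eef_pos: [0.3944, 0.2681, 0.0569]
tool_rot: [0.151, 0.989, -0.001, -0.0]
ft_force: [0.8, 0.3, 0.8]
grip_width: 0.0855
grasp_force: 0.0
clock: 11.12
eef_pos: [0.3949, 0.2709, 0.058]
tool_rot: [0.149, 0.989, 0.001, 0.001]
ft_force: [-0.4, -0.7, 5.1]
grip_width: 0.0367
grasp_force: 62.6
```

```bash
python3 -m inch '[[[0,0,0],[0,0,-0.03],0.6],[[0,0,0],[0,0,-0.06],0.6],[[0,0,0],[0,0,-0.08],0.6],[[0,0,0],[0,0,-0.08],0.6],[[0,0,0],[0,0,-0.08],0.6],[[0,0,0],[0,0,-0.04],0.6],[[0,0,0],[0,0,0],0.6],[[0,0,0],[0,0,0],0.6]]'; python3 go.py .5185 .4035 .17 74.5
```

```text
clock: 11.78
eef_pos: [0.394, 0.2704, 0.1683]
tool_rot: [0.149, 0.989, 0.001, 0.001]
ft_force: [-1.2, -0.2, -1.9]
grip_width: 0.0366
grasp_force: 61.7
turn [ 0.0002  0.0001 -0.0046] rows 0.2332640096632772  shift [-0.2814  0.5384 -0.0057] rows 4.371069516198153
```

```bash
python3 -m inch '[[[0,0,-0.0045],[-0.047,0.09,0],0.6],[[0,0,0],[-0.047,0.09,0],0.6],[[0,0,0],[-0.047,0.09,0],0.6],[[0,0,0],[-0.047,0.09,0],0.6],[[0,0,0],[-0.047,0.09,0],0.6],[[0,0,0],[-0.047,0.09,0],0.6],[[0,0,0],[0,0,0],0.6],[[0,0,0],[0,0,0],0.6]]'; python3 go.py .5185 .4035 .02 74.5
python3 - <<'E'
from m import *
S=cam("side")
cv2.imwrite('pics/y1.png',cv2.resize(S["img"][200:360,180:340],None,fx=3,fy=3)[:,:,::-1])
E
```

```text
clock: 12.45
eef_pos: [0.5188, 0.4029, 0.1637]
tool_rot: [0.135, 0.991, -0.002, -0.002]
ft_force: [-0.9, 0.2, -0.4]
grip_width: 0.0366
grasp_force: 61.7
turn [-0.0008 -0.0006 -0.0001] rows 0.04749868708698187  shift [0.0013 0.0017 0.4789] rows 3.4454273724136915
```

View pics/y1.png

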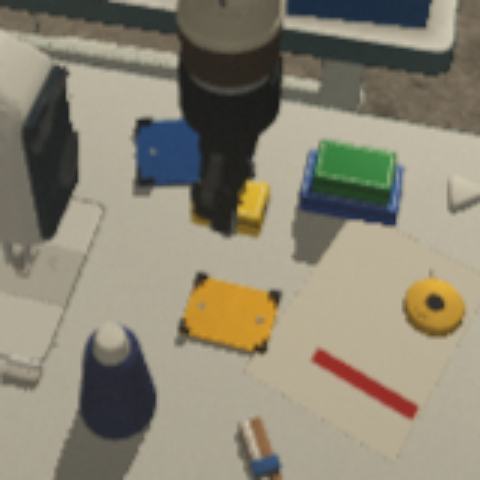

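```bash
python3 - <<'E'
from m import *
S=cam("side")
h=cv2.cvtColor(S["img"],cv2.COLOR_RGB2HSV);h[:250]=0;h[280:]=0;h[:,:235]=0;h[:,275:]=0
for v in(60,185):
    m=cv2.inRange(h,(17,90,v),(32,255,255));print(v,(m>0).sum(),rect(S,m>0,.184)[0],rect(S,m>0,.158)[0])
E
```

```text
60 191 [519.  411.9  58.4  53.4 -13.5] [518.8 392.4  60.5  55.3 -13.5]
185 82 [499.3 407.9  34.6  17.9  78.8] [498.3 388.4  35.9  18.6  78.8]
```

```bash
python3 -m inch '[[[0,0,0],[0.001,0.001,0.1],0.6],[[0,0,0],[0,0,0.12],0.6],[[0,0,0],[0,0,0.12],0.6],[[0,0,0],[0,0,0.09],0.6],[[0,0,0],[0,0,0.03],0.6],[[0,0,0],[0,0,0],0.6],[[0,0,0],[0,0,0],0.6]]'; python3 -m inch '[[[0,0,0],[0,0,0.02],0.6],[[0,0,0],[0,0,0],0.6],[[0,0,0],[0,0,0],0.6]]'; python3 -m inch '[[[0,0,0],[0,0,0.004],0.6],[[0,0,0],[0,0,0],0.6]]'; python3 -m inch '[[[0,0,0],[0,0,0.004],0.6],[[0,0,0],[0,0,0],0.6]]'; python3 go.py .5185 .4035 .01 74.5
```

```text
clock: 13.13
eef_pos: [0.5192, 0.4031, 0.0309]
tool_rot: [0.136, 0.991, 0.0, 0.0]
ft_force: [-0.1, 0.4, -0.1]
grip_width: 0.0365
grasp_force: 61.7
clock: 13.38
eef_pos: [0.52, 0.4039, 0.0254]
tool_rot: [0.135, 0.991, 0.001, 0.001]
ft_force: [-0.0, -0.6, -0.6]
grip_width: 0.037
grasp_force: 61.7
clock: 13.55
eef_pos: [0.5196, 0.4036, 0.0232]
tool_rot: [0.135, 0.991, 0.0, 0.0]
ft_force: [-0.6, -0.5, -0.0]
grip_width: 0.0367
grasp_force: 61.7
clock: 13.72
eef_pos: [0.5192, 0.4033, 0.0213]
tool_rot: [0.135, 0.991, -0.0, 0.0]
ft_force: [-0.2, -0.1, -0.5]
grip_width: 0.0365
grasp_force: 61.7
turn [-0.      0.     -0.0002] rows 0.008342661810614105  shift [0.0024 0.0001 0.0375] rows 0.27066667092784047
```

```bash
python3 -m inch '[[[0,0,0],[0.001,0,0.015],0.6],[[0,0,0],[0,0,0.012],0.6],[[0,0,0],[0,0,0],0.6],[[0,0,0],[0,0,0],0.6]]'; python3 -m inch '[[[0,0,0],[0,0,0.005],0.6],[[0,0,0],[0,0,0],0.6]]'; python3 -m inch '[[[0,0,0],[0,0,0.005],0.6],[[0,0,0],[0,0,0],0.6]]'; python3 -m inch '[[[0,0,0],[0,0,0.004],0.6],[[0,0,0],[0,0,0],0.6]]'
```

```text
clock: 14.05
eef_pos: [0.5185, 0.4031, 0.0124]
tool_rot: [0.135, 0.991, -0.001, -0.0]
ft_force: [0.6, 0.3, -0.8]
grip_width: 0.0368
grasp_force: 61.7
clock: 14.22
eef_pos: [0.5188, 0.4033, 0.0115]
tool_rot: [0.135, 0.991, -0.0, -0.0]
ft_force: [-0.1, -0.3, -0.7]
grip_width: 0.0367
grasp_force: 61.7
clock: 14.38
eef_pos: [0.519, 0.4035, 0.0102]
tool_rot: [0.135, 0.991, 0.0, 0.0]
ft_force: [-0.6, 0.2, -0.6]
grip_width: 0.0368
grasp_force: 61.6
clock: 14.55
eef_pos: [0.5191, 0.4035, 0.0101]
tool_rot: [0.135, 0.991, 0.0, 0.0]
ft_force: [-1.4, -0.9, 5.0]
grip_width: 0.0367
grasp_force: 62.1
```

```bash
python3 -m inch '[[[0,0,0],[0,0,-0.003],0.6],[[0,0,0],[0,0,0],-0.3],[[0,0,0],[0,0,0],-0.3],[[0,0,0],[0,0,0],-0.3],[[0,0,0],[0,0,0],-0.3],[[0,0,0],[0,0,0],-0.3],[[0,0,0],[0,0,-0.03],-0.3],[[0,0,0],[0,0,-0.05],-0.3],[[0,0,0],[0,0,-0.08],-1]]'; python3 -m inch '[[[0,0,0],[0,0,-0.12],-1],[[0,0,0],[0,0,-0.12],-1],[[0,0,0],[0,0,-0.12],-1],[[0,0,0],[0,0,-0.1],-1],[[0,0,0],[0,-0.1,0],-1],[[0,0,0],[0,-0.12,0],-1],[[0,0,0],[0,-0.12,0],-1],[[0,0,0],[0,0,0],-1],[[0,0,0],[0,0,0],-1]]'
python3 m3.py rel2
python3 - <<'E'
from m import *
T,S=cam("top"),cam("side")
h=cv2.cvtColor(S["img"],cv2.COLOR_RGB2HSV);h[:240]=0;h[278:]=0;h[:,:275]=0;h[:,320:]=0
print(h[252:268:2,290:306:4])
for v in(70,90,110):
    m=cv2.inRange(h,(50,90,v),(95,255,255));print((m>0).sum(),rect(S,m>0,.052)[0])
cv2.imwrite('pics/rel2.png',np.hstack([cv2.resize(S["img"][220:350,200:330],None,fx=3,fy=3),cv2.resize(T["img"][150:280,130:260],None,fx=3,fy=3)])[:,:,::-1])
E
```

```text
clock: 15.3
eef_pos: [0.5173, 0.4021, 0.0562]
tool_rot: [0.135, 0.991, -0.002, -0.002]
ft_force: [0.7, -0.6, -0.2]
grip_width: 0.0657
grasp_force: 0.0
clock: 16.05
eef_pos: [0.4909, 0.3033, 0.1969]
tool_rot: [0.137, 0.991, 0.0, -0.0]
ft_force: [1.3, 0.7, 0.1]
grip_width: 0.0854
grasp_force: 0.0
[[[ 63 139 125]
  [ 63 138 129]
  [ 63 137 130]
  [ 63 135 134]]

 [[ 63 141 125]
  [ 63 139 127]
  [ 63 138 129]
  [ 63 135 132]]

 [[ 63 141 123]
  [ 63 138 126]
  [ 63 139 127]
  [ 63 138 129]]

 [[ 59 101 134]
  [ 61 112 137]
  [ 62 134 126]
  [ 62 135 128]]

 [[ 61 112  64]
  [ 59 105 104]
  [ 58  95 131]
  [ 57  97 152]]

 [[ 59 113  63]
  [ 59  96  56]
  [ 60 100  56]
  [ 61 113  70]]

 [[ 72  98  60]
  [ 61 114  65]
  [ 60 110  67]
  [ 56  98  57]]

 [[109  84  82]
  [108  97  71]
  [ 87  78  62]
  [ 64 103  62]]]
300 [395.9 277.6  76.9  60.1 -13.8]
285 [394.2 270.6  76.9  45.6 -13.8]
276 [394.2 270.1  74.6  44.7 -13.8]Traceback (most recent call last):
  File "m3.py", line 7, in <module>
    mt,ct,at=blob(T,n,(185,200,215,235));ms,cs,a=blob(S,n,(275,240,320,278))
             ~~~~^^^^^^^^^^^^^^^^^^^^^^^
  File "m.py", line 9, in blob
    i=1+np.argmax(s[1:,4]);return (l==i),ce[i],s[i,4]
        ~~~~~~~~~^^^^^^^^^
    return _wrapfunc(a, 'argmax', axis=axis, out=out, **kwds)
    return bound(*args, **kwds)
ValueError: attempt to get argmax of an empty sequence
```

View pics/rel2.png

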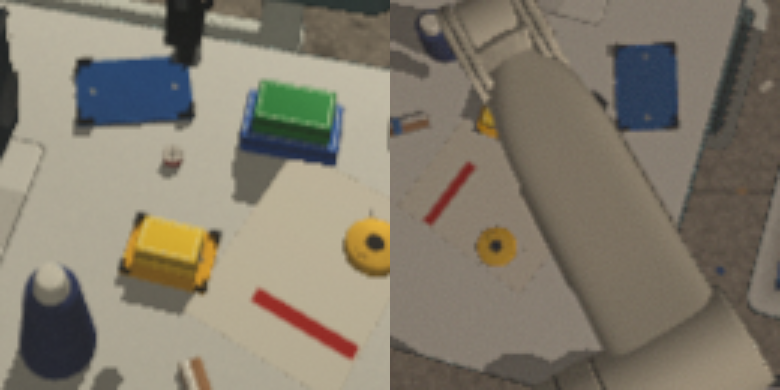

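```bash
python3 go.py .3945 .2705 .1 74.5
```

```text
turn [ 0.0002  0.0002 -0.    ] rows 0.012918737101822694  shift [ 0.282  -0.2019  0.3213] rows 3.401414283491217
```

```bash
python3 -m inch '[[[0,0,0],[0.07,-0.05,0],-1],[[0,0,0],[0.07,-0.05,0.06],-1],[[0,0,0],[0.07,-0.05,0.08],-1],[[0,0,0],[0.07,-0.05,0.08],-1],[[0,0,0],[0,0,0.08],-1],[[0,0,0],[0,0,0],-1],[[0,0,0],[0,0,0],-1]]'; python3 go.py .3945 .2705 .031 74.5
```

```text
clock: 16.83
eef_pos: [0.3944, 0.2705, 0.1055]
tool_rot: [0.135, 0.991, -0.001, -0.001]
ft_force: [0.9, 0.0, 0.3]
grip_width: 0.0856
grasp_force: 0.0
turn [-0.0002 -0.0001  0.    ] rows 0.011925676342371476  shift [-3.000e-04  1.000e-04  2.484e-01] rows 1.7868345123326292
```

```bash
python3 -m inch '[[[0,0,0],[0,0,0.1],-1],[[0,0,0],[0,0,0.08],-1],[[0,0,0],[0,0,0.06],-1],[[0,0,0],[0,0,0.009],-1],[[0,0,0],[0,0,0],-1],[[0,0,0],[0,0,0],-1]]'; python3 -m inch '[[[0,0,0],[0,0,0],0.6],[[0,0,0],[0,0,0],0.6],[[0,0,0],[0,0,0],0.6],[[0,0,0],[0,0,0],0.6],[[0,0,0],[0,0,0],0.6],[[0,0,0],[0,0,0],0.6],[[0,0,0],[0,0,0],0.6],[[0,0,0],[0,0,0],0.6]]'
```

```text
clock: 17.33
eef_pos: [0.3965, 0.2713, 0.0328]
tool_rot: [0.135, 0.991, 0.001, 0.001]
ft_force: [-0.4, -0.0, 0.3]
grip_width: 0.0853
grasp_force: 0.0
clock: 18.0
eef_pos: [0.3955, 0.2703, 0.0327]
tool_rot: [0.135, 0.991, 0.001, 0.001]
ft_force: [-0.8, -0.6, 6.3]
grip_width: 0.049
grasp_force: 63.6
```

```bash
python3 -m inch '[[[0,0,0],[0,0,-0.03],0.6],[[0,0,0],[0,0,-0.06],0.6],[[0,0,0],[0,0,-0.1],0.6],[[0,0,0],[0,0,-0.12],0.6],[[0,0,0],[0,0,-0.12],0.6],[[0,0,0],[0,0,-0.12],0.6],[[0,0,0],[0,0,-0.12],0.6],[[0,0,0],[0,0,-0.06],0.6],[[0,0,0],[0,0,0],0.6],[[0,0,0],[0,0,0],0.6]]'; python3 -m inch '[[[0,0,-0.015],[0,0,0],0.6],[[0,0,-0.015],[0,0,0],0.6],[[0,0,-0.015],[0,0,0],0.6],[[0,0,0],[0,0,0],0.6],[[0,0,0],[0,0,0],0.6]]'; python3 go.py .56 -.302 .24 90.7
```

```text
clock: 18.83
eef_pos: [0.3949, 0.2702, 0.2516]
tool_rot: [0.135, 0.991, 0.001, 0.001]
ft_force: [0.3, -0.3, -2.2]
grip_width: 0.0488
grasp_force: 62.8
clock: 19.25
eef_pos: [0.3936, 0.2692, 0.2485]
tool_rot: [-0.004, 1.0, -0.001, -0.001]
ft_force: [0.7, 0.0, -0.9]
grip_width: 0.0487
grasp_force: 62.7
turn [-0.0003 -0.0005 -0.0006] rows 0.03990130377039385  shift [-0.5314 -1.9107  0.0284] rows 14.26937830187502
```

```bash
python3 -m inch '[[[0,0,0],[-0.033,-0.119,0],0.6],[[0,0,0],[-0.033,-0.119,0],0.6],[[0,0,0],[-0.033,-0.119,0],0.6],[[0,0,0],[-0.033,-0.119,0],0.6],[[0,0,0],[-0.033,-0.119,0],0.6],[[0,0,0],[-0.033,-0.119,0],0.6],[[0,0,0],[-0.033,-0.119,0],0.6],[[0,0,0],[-0.033,-0.119,0],0.6],[[0,0,0],[-0.033,-0.119,0],0.6],[[0,0,0],[-0.033,-0.119,0],0.6]]'; python3 -m inch '[[[0,0,0],[-0.033,-0.119,0],0.6],[[0,0,0],[-0.033,-0.119,0],0.6],[[0,0,0],[-0.033,-0.119,0],0.6],[[0,0,0],[-0.033,-0.119,0],0.6],[[0,0,0],[-0.033,-0.119,0],0.6],[[0,0,0],[-0.033,-0.119,0],0.6],[[0,0,0],[0,0,0],0.6],[[0,0,0],[0,0,0],0.6]]'; python3 go.py .5755 -.303 .1 90.7
python3 - <<'E'
from m import *
T,S=cam("top"),cam("side")
cv2.imwrite('pics/g1.png',np.hstack([cv2.resize(S["img"][70:230,170:330],None,fx=2.5,fy=2.5),cv2.resize(T["img"][110:270,240:400],None,fx=2.5,fy=2.5)])[:,:,::-1])
E
```

```text
clock: 20.08
eef_pos: [0.4971, -0.0878, 0.2493]
tool_rot: [-0.004, 1.0, 0.0, -0.001]
ft_force: [1.0, 0.6, 0.1]
grip_width: 0.049
grasp_force: 62.8
clock: 20.75
eef_pos: [0.5586, -0.3014, 0.2473]
tool_rot: [-0.003, 1.0, 0.001, -0.002]
ft_force: [-0.3, 0.5, -2.5]
grip_width: 0.0483
grasp_force: 62.9
turn [ 0.0003 -0.0006 -0.001 ] rows 0.06045214350752378  shift [-0.0563 -0.0061  0.4911] rows 3.556283021125093
```

View pics/g1.png

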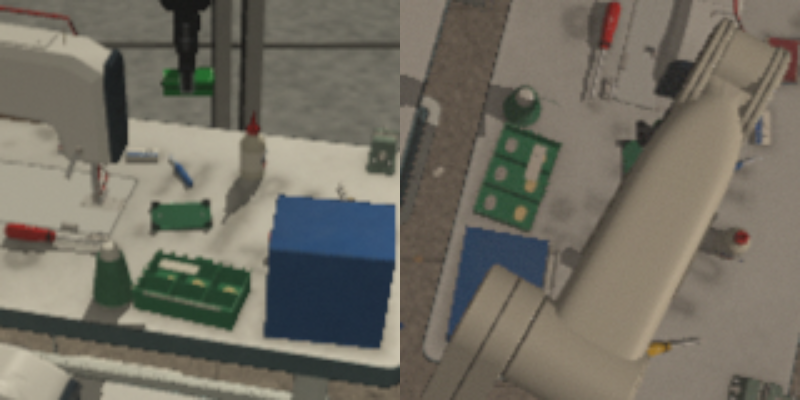

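```bash
python3 -m inch '[[[0,0,-0.001],[-0.028,-0.003,0.02],0.6],[[0,0,0],[-0.028,-0.003,0.05],0.6],[[0,0,0],[0,0,0.1],0.6],[[0,0,0],[0,0,0.12],0.6],[[0,0,0],[0,0,0.12],0.6],[[0,0,0],[0,0,0.1],0.6],[[0,0,0],[0,0,0.1],0.6],[[0,0,0],[0,0,0.05],0.6],[[0,0,0],[0,0,0],0.6],[[0,0,0],[0,0,0],0.6]]'; python3 go.py .5755 -.303 .0107 90.7
```

```text
clock: 21.68
eef_pos: [0.5759, -0.2994, 0.0516]
tool_rot: [-0.01, 1.0, 0.001, -0.001]
ft_force: [0.6, 0.0, -1.3]
grip_width: 0.0485
grasp_force: 62.8
turn [ 0.0002 -0.0003  0.0011] rows 0.0575903078964575  shift [ 0.0015 -0.0119  0.1363] rows 0.9843146288783298
```

```bash
python3 -m inch '[[[0,0,0.001],[0.001,-0.011,0.03],0.6],[[0,0,0],[0,0,0.04],0.6],[[0,0,0],[0,0,0.03],0.6],[[0,0,0],[0,0,0.02],0.6],[[0,0,0],[0,0,0],0.6],[[0,0,0],[0,0,0],0.6]]'; python3 -m inch '[[[0,0,0],[0,0,0.005],0.6],[[0,0,0],[0,0,0],0.6]]'; python3 -m inch '[[[0,0,0],[0,0,0.005],0.6],[[0,0,0],[0,0,0],0.6]]'; python3 go.py .5755 -.303 .0107 90.7
```

```text
clock: 22.18
eef_pos: [0.5754, -0.3042, 0.0156]
tool_rot: [-0.006, 1.0, 0.0, -0.001]
ft_force: [-0.5, 0.7, -0.9]
grip_width: 0.0489
grasp_force: 62.9
clock: 22.35
eef_pos: [0.5762, -0.3046, 0.015]
tool_rot: [-0.006, 1.0, -0.0, 0.0]
ft_force: [-0.9, 0.8, -1.5]
grip_width: 0.0486
grasp_force: 62.9
clock: 22.52
eef_pos: [0.576, -0.3045, 0.0134]
tool_rot: [-0.006, 1.0, -0.0, 0.0]
ft_force: [0.0, 0.1, -1.6]
grip_width: 0.0488
grasp_force: 62.9
turn [-0.      0.0001 -0.0002] rows 0.009618995725130041  shift [0.0015 0.005  0.0088] rows 0.07387637666124591
```

```bash
python3 -m inch '[[[0,0,0],[0,0.003,0.005],0.6],[[0,0,0],[0,0,0],0.6]]'; python3 -m inch '[[[0,0,0],[0,0,0.004],0.6],[[0,0,0],[0,0,0],0.6]]'; python3 -m inch '[[[0,0,0],[0,0,0.004],0.6],[[0,0,0],[0,0,0],0.6]]'
```

```text
clock: 22.68
eef_pos: [0.5758, -0.3033, 0.0116]
tool_rot: [-0.006, 1.0, 0.0, -0.0]
ft_force: [0.2, 0.5, -1.4]
grip_width: 0.0485
grasp_force: 62.9
clock: 22.85
eef_pos: [0.576, -0.3035, 0.0107]
tool_rot: [-0.006, 1.0, -0.0, 0.0]
ft_force: [0.5, -0.6, 0.7]
grip_width: 0.0486
grasp_force: 63.0
clock: 23.02
eef_pos: [0.576, -0.3035, 0.0107]
tool_rot: [-0.006, 1.0, -0.0, 0.0]
ft_force: [-1.0, 1.4, 5.4]
grip_width: 0.0483
grasp_force: 63.8
```

```bash
python3 -m inch '[[[0,0,0],[0,0,-0.003],0.6],[[0,0,0],[0,0,0],-0.6],[[0,0,0],[0,0,0],-0.6],[[0,0,0],[0,0,0],-0.6],[[0,0,0],[0,0,0],-0.6],[[0,0,0],[0,0,0],-0.6],[[0,0,0],[0,0,-0.03],-0.6],[[0,0,0],[0,0,-0.05],-0.6],[[0,0,0],[0,0,-0.08],-1]]'; python3 -m inch '[[[0,0,0],[0,0,-0.12],-1],[[0,0,0],[0.02,0,-0.12],-1],[[0,0,0],[0.05,0,-0.12],-1],[[0,0,0],[0.05,0.05,-0.12],-1],[[0,0,0],[0.05,0.1,-0.1],-1],[[0,0,0],[0.033,0.119,0],-1],[[0,0,0],[0.033,0.119,0],-1],[[0,0,0],[0.033,0.119,0],-1],[[0,0,0],[0.033,0.119,0],-1],[[0,0,0],[0.033,0.119,0],-1]]'; python3 -m inch '[[[0,0,0.015],[0.033,0.1,0],-1],[[0,0,0.015],[0.033,0.1,0],-1],[[0,0,0.015],[0,0.05,0],-1],[[0,0,0],[0,0,0],-1],[[0,0,0],[0,0,0],-1]]'
python3 - <<'E'
from m import *
T,S=cam("top"),cam("side")
h=cv2.cvtColor(S["img"],cv2.COLOR_RGB2HSV);h[:240]=0;h[278:]=0;h[:,:275]=0;h[:,320:]=0
for v in(70,90,110):
    m=cv2.inRange(h,(104,90,v),(122,255,255));print((m>0).sum(),rect(S,m>0,.026)[0])
h=cv2.cvtColor(T["img"],cv2.COLOR_RGB2HSV);h[:200]=0;h[240:]=0;h[:,:180]=0;h[:,220:]=0
for v in(40,60,80):
    m=cv2.inRange(h,(100,90,v),(122,255,255));print((m>0).sum(),rect(T,m>0,.026)[0])
cv2.imwrite('pics/rel3.png',np.hstack([cv2.resize(S["img"][130:290,190:350],None,fx=2.5,fy=2.5),cv2.resize(T["img"][130:290,230:390],None,fx=2.5,fy=2.5)])[:,:,::-1])
E
```

```text
clock: 23.77
eef_pos: [0.574, -0.3026, 0.0566]
tool_rot: [-0.006, 1.0, 0.001, -0.002]
ft_force: [-0.1, 0.6, 0.1]
grip_width: 0.0784
grasp_force: 0.0
clock: 24.6
eef_pos: [0.4733, -0.082, 0.2309]
tool_rot: [-0.005, 1.0, -0.0, 0.001]
ft_force: [0.2, -0.2, 0.2]
grip_width: 0.0854
grasp_force: 0.0
clock: 25.02
eef_pos: [0.4592, -0.0075, 0.2307]
tool_rot: [0.133, 0.991, -0.0, 0.001]
ft_force: [0.5, -0.8, 0.6]
grip_width: 0.0853
grasp_force: 0.0
515 [396.7 277.9  95.6  73.  -12.3]
449 [395.1 270.6  95.6  58.  -12.3]
440 [393.7 270.4  93.2  57.1 -12.7]
322 [392.2 264.8  93.4  59.  -12.7]
322 [392.2 264.8  93.4  59.  -12.7]
322 [392.2 264.8  93.4  59.  -12.7]
```

View pics/rel3.png

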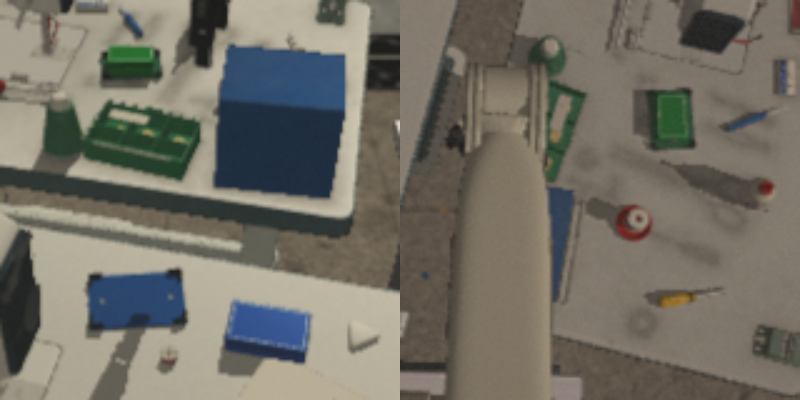

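```bash
python3 go.py .394 .269 .1 77.5
```

```text
turn [-0.      0.0001 -0.0084] rows 0.4203331958554822  shift [0.4128 0.8565 0.4342] rows 7.519684653154931
```

```bash
python3 -m inch '[[[0,0,-0.0084],[0.052,0.107,0],-1],[[0,0,0],[0.052,0.107,0.03],-1],[[0,0,0],[0.052,0.107,0.05],-1],[[0,0,0],[0.052,0.107,0.05],-1],[[0,0,0],[0.052,0.107,0.05],-1],[[0,0,0],[0.052,0.107,0.05],-1],[[0,0,0],[0.052,0.107,0.05],-1],[[0,0,0],[0.049,0.107,0.05],-1],[[0,0,0],[0,0,0.05],-1],[[0,0,0],[0,0,0],-1]]'; python3 go.py .394 .269 .004 77.5
```

```text
clock: 25.95
eef_pos: [0.3942, 0.2695, 0.1129]
tool_rot: [0.108, 0.994, -0.002, -0.002]
ft_force: [-0.3, -0.7, -0.8]
grip_width: 0.0854
grasp_force: 0.0
turn [-0.0007 -0.0006  0.0003] rows 0.04866485718039454  shift [ 2.000e-04 -1.700e-03  3.631e-01] rows 2.6124683091085377
```

```bash
python3 -m inch '[[[0,0,0],[0,-0.002,0.1],-1],[[0,0,0],[0,0,0.08],-1],[[0,0,0],[0,0,0.06],-1],[[0,0,0],[0,0,0.05],-1],[[0,0,0],[0,0,0.03],-1],[[0,0,0],[0,0,0.02],-1],[[0,0,0],[0,0,0],-1],[[0,0,0],[0,0,0],-1]]'; python3 go.py .394 .269 .004 77.5
```

```text
clock: 26.62
eef_pos: [0.3964, 0.269, 0.0144]
tool_rot: [0.11, 0.994, 0.0, 0.0]
ft_force: [-0.8, 0.2, 0.1]
grip_width: 0.0856
grasp_force: 0.0
turn [ 0.0001  0.0001 -0.0003] rows 0.015014363675799615  shift [ 0.0078 -0.0017  0.0348] rows 0.2570343890643322
```

```bash
python3 -m inch '[[[0,0,0],[0.004,0,0.018],-1],[[0,0,0],[0,0,0.012],-1],[[0,0,0],[0,0,0],-1],[[0,0,0],[0,0,0],-1]]';  python3 -m inch '[[[0,0,0],[0,0,0],0.5],[[0,0,0],[0,0,0],0.5],[[0,0,0],[0,0,0],0.5],[[0,0,0],[0,0,0],0.5],[[0,0,0],[0,0,0],0.5],[[0,0,0],[0,0,0],0.5],[[0,0,0],[0,0,0],0.5]]'
```

```text
clock: 26.95
eef_pos: [0.3943, 0.2696, 0.0049]
tool_rot: [0.109, 0.994, -0.0, -0.0]
ft_force: [0.2, -0.8, -0.7]
grip_width: 0.0853
grasp_force: 0.0
clock: 27.53
eef_pos: [0.3947, 0.2697, 0.0055]
tool_rot: [0.109, 0.994, 0.0, 0.0]
ft_force: [-1.0, -0.6, 5.5]
grip_width: 0.0606
grasp_force: 66.4
```

```bash
python3 -m inch '[[[0,0,0],[0,0,-0.03],0.5],[[0,0,0],[0,0,-0.06],0.5],[[0,0,0],[0,0,-0.08],0.5],[[0,0,0],[0,0,-0.1],0.5],[[0,0,0],[0,0,-0.08],0.5],[[0,0,-0.015],[0,0,0],0.5],[[0,0,-0.015],[0,0,0],0.5],[[0,0,-0.012],[0,0,0],0.5],[[0,0,0],[0,0,0],0.5],[[0,0,0],[0,0,0],0.5]]'; python3 go.py .556 .209 .11 93
```

```text
clock: 28.37
eef_pos: [0.3942, 0.2695, 0.11]
tool_rot: [-0.022, 1.0, -0.0, -0.0]
ft_force: [-0.1, 0.9, -1.9]
grip_width: 0.0605
grasp_force: 65.5
turn [-0.     -0.     -0.0015] rows 0.07385386488436123  shift [-5.280e-01 -2.297e-01 -1.000e-04] rows 4.14229449887057
```

```bash
python3 -m inch '[[[0,0,-0.0015],[-0.088,-0.038,0],0.5],[[0,0,0],[-0.088,-0.038,0],0.5],[[0,0,0],[-0.088,-0.038,0],0.5],[[0,0,0],[-0.088,-0.038,0],0.5],[[0,0,0],[-0.088,-0.038,0],0.5],[[0,0,0],[-0.088,-0.038,0],0.5],[[0,0,0],[0,0,0],0.5],[[0,0,0],[0,0,0],0.5]]'; python3 go.py .556 .209 .0095 93
python3 - <<'E'
from m import *
T,S=cam("top"),cam("side")
cv2.imwrite('pics/b1.png',np.hstack([cv2.resize(S["img"][180:340,180:340],None,fx=2.5,fy=2.5),cv2.resize(T["img"][130:290,130:290],None,fx=2.5,fy=2.5)])[:,:,::-1])
E
```

```text
clock: 29.03
eef_pos: [0.5571, 0.2088, 0.109]
tool_rot: [-0.025, 1.0, -0.0, -0.001]
ft_force: [-0.5, -0.5, -2.3]
grip_width: 0.0604
grasp_force: 65.5
turn [-0.     -0.0002 -0.0003] rows 0.01520100819134161  shift [0.0036 0.0009 0.3317] rows 2.386666435198141
```

View pics/b1.png

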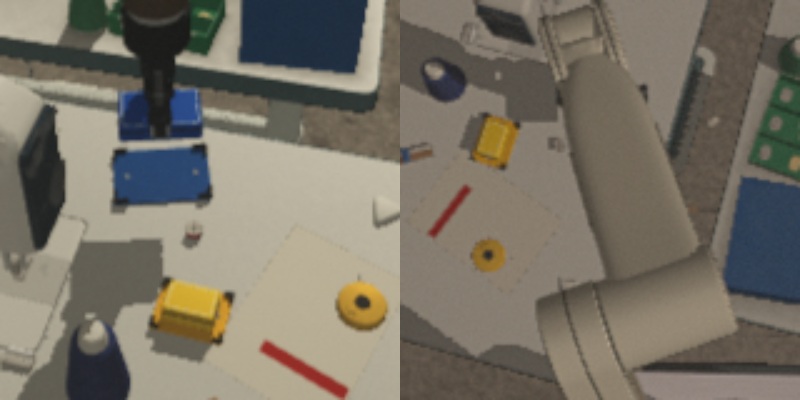

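Blue is held level and centred over its holder (case about (244,225), holder (244,250) in the side view). I'm lowering it now.

```bash
python3 -m inch '[[[0,0,0],[0.002,0,0.08],0.5],[[0,0,0],[0,0,0.09],0.5],[[0,0,0],[0,0,0.07],0.5],[[0,0,0],[0,0,0.04],0.5],[[0,0,0],[0,0,0.02],0.5],[[0,0,0],[0,0,0.01],0.5],[[0,0,0],[0,0,0],0.5],[[0,0,0],[0,0,0],0.5]]'; python3 -m inch '[[[0,0,0],[0,0,0.006],0.5],[[0,0,0],[0,0,0],0.5]]';  python3 -m inch '[[[0,0,0],[0,0,0.005],0.5],[[0,0,0],[0,0,0],0.5]]'; python3 go.py .556 .209 .0095 93
```

```text
clock: 29.8
eef_pos: [0.556, 0.2102, 0.0179]
tool_rot: [-0.027, 1.0, 0.0, 0.001]
ft_force: [-0.3, 0.5, -1.2]
grip_width: 0.0606
grasp_force: 65.5
clock: 29.97
eef_pos: [0.5563, 0.21, 0.016]
tool_rot: [-0.027, 1.0, 0.0, 0.001]
ft_force: [0.6, -0.1, -1.7]
grip_width: 0.0601
grasp_force: 65.5
clock: 30.13
eef_pos: [0.5558, 0.2096, 0.0138]
tool_rot: [-0.027, 1.0, 0.0, 0.0]
ft_force: [-0.1, 0.1, -1.6]
grip_width: 0.0607
grasp_force: 65.5
turn [0.     0.0001 0.0003] rows 0.016405534075830123  shift [-0.0006 -0.0022  0.0144] rows 0.10511851889663848
```

```bash
python3 -m inch '[[[0,0,0],[0,0,0.006],0.5],[[0,0,0],[0,0,0],0.5]]'; python3 -m inch '[[[0,0,0],[0,0,0.005],0.5],[[0,0,0],[0,0,0],0.5]]';  python3 -m inch '[[[0,0,0],[0,0,0.004],0.5],[[0,0,0],[0,0,0],0.5]]'; python3 -m inch '[[[0,0,0],[0,0,0.003],0.5],[[0,0,0],[0,0,0],0.5]]'
```

```text
clock: 30.3
eef_pos: [0.5555, 0.2095, 0.0115]
tool_rot: [-0.027, 1.0, -0.0, -0.0]
ft_force: [-0.6, 0.2, -1.6]
grip_width: 0.0602
grasp_force: 65.5
clock: 30.47
eef_pos: [0.5554, 0.2095, 0.0099]
tool_rot: [-0.027, 1.0, -0.0, -0.0]
ft_force: [0.3, -0.2, -1.9]
grip_width: 0.0605
grasp_force: 65.5
clock: 30.63
eef_pos: [0.5557, 0.2096, 0.0096]
tool_rot: [-0.027, 1.0, -0.0, 0.0]
ft_force: [-2.4, 0.3, 2.0]
grip_width: 0.0607
grasp_force: 65.9
clock: 30.8
eef_pos: [0.5556, 0.2096, 0.0095]
tool_rot: [-0.027, 1.0, -0.0, 0.0]
ft_force: [-3.0, -1.6, 7.1]
grip_width: 0.0604
grasp_force: 66.6
```

```bash
python3 -m inch '[[[0,0,0],[0,0,-0.003],0.5],[[0,0,0],[0,0,0],-1],[[0,0,0],[0,0,0],-1],[[0,0,0],[0,0,0],-1],[[0,0,0],[0,0,0],-1],[[0,0,0],[0,0,0],-1],[[0,0,0],[0,0,-0.03],-1],[[0,0,0],[0,0,-0.06],-1],[[0,0,0],[0,0,-0.1],-1]]'; python3 -m inch '[[[0,0,0],[0,0,-0.12],-1],[[0,0,0],[0.03,0,-0.12],-1],[[0,0,0],[0.06,-0.05,-0.12],-1],[[0,0,0],[0.06,-0.1,-0.05],-1],[[0,0,0],[0.06,-0.12,0],-1],[[0,0,0],[0.06,-0.12,0],-1],[[0,0,0],[0.03,-0.12,0],-1],[[0,0,0],[0,-0.05,0],-1],[[0,0,0],[0,0,0],-1],[[0,0,0],[0,0,0],-1]]'
python3 - <<'E'
from m import *
T,S=cam("top"),cam("side")
h=cv2.cvtColor(T["img"],cv2.COLOR_RGB2HSV)
cv2.imwrite('pics/end.png',np.hstack([cv2.resize(S["img"][110:350,180:340],None,fx=2,fy=2),cv2.resize(T["img"][110:350,130:370],None,fx=2,fy=2)])[:,:,::-1])
E
```

```text
clock: 31.55
eef_pos: [0.5531, 0.2087, 0.064]
tool_rot: [-0.027, 1.0, -0.001, -0.003]
ft_force: [-0.0, 0.4, -0.1]
grip_width: 0.0854
grasp_force: 0.0
clock: 32.38
eef_pos: [0.4756, 0.0369, 0.1889]
tool_rot: [-0.026, 1.0, 0.0, 0.001]
ft_force: [0.3, 0.7, 0.6]
grip_width: 0.0855
grasp_force: 0.0
```

View pics/end.png

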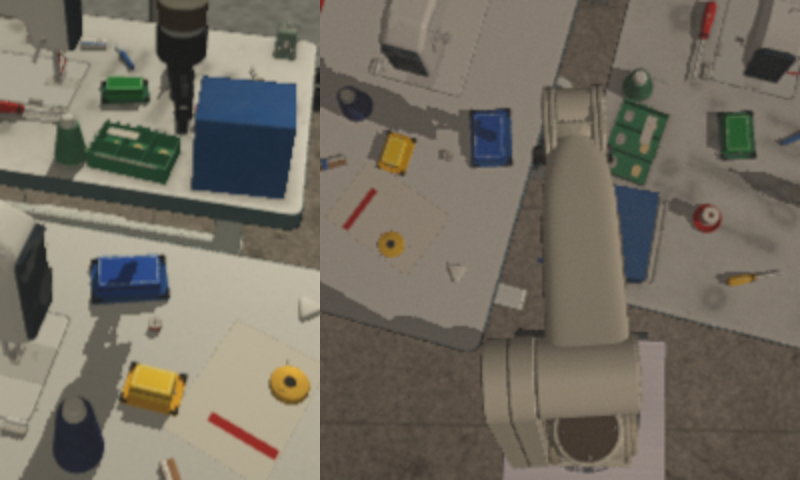

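All four pieces sit in their own places: blue (245,249), yellow (257,303) and green (242,155) in the side view, spool in dish (323,218) in the top view. The navy cone is standing, and the robot is clear of everything.

```bash
python3 -c "
from workcell import workorder;print(workorder.job_done())"
```

```text
the job is handed in; nothing more can be done
None
```

The job is handed in at about 32 s on the robot's clock: the red spool stands in the red dish and the yellow, green and blue cases lie in their own holders, all released, and the pictures showed nothing knocked over; the hand-in returned no verdict.

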